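Wedge up the rocking soldering station

ROBOT

A 7-joint arm with a two-finger parallel gripper is mounted at the origin on the work surface. World frame = base frame: x ahead of the robot, y to its left, z up, the work surface at z = 0. Lengths are in m, angles in rad, forces in N, time in s.
With the tool pointing down it reaches from about 0.425 to 0.95 m from the base axis. Payload 4.7 kg.
Tool frame: the origin (TCP) lies between the finger pads; the fingertips stand 25 mm ahead of it and the grasp point (between the pads) lies 6 mm ahead of it; x points along the fingers, z is the direction in which the jaws open and shut, and the axes are right-handed (so a half turn about x gives the same grasp; the last joint's range is limited). The gripper opens to 85 mm and grips with 20 to 120 N. Pads are 22 mm wide; open, the fingers measure 114 mm over their backs; the gripper's body (76 mm by 85 mm) begins 54 mm behind the grasp point. The pads swing forward as they close: fully open they stand 13 mm farther back than shut.
Start: joints at [-1.22, 0.469, -0.049, 1.532, 0.024, 1.141, -0.082], TCP at [0.25, 0.627, 0.222] pointing down, gripper open.
Joint ranges: [-2.59, 2.59], [-0.33, 1.99], [-1.39, 1.29], [0.1, 2.45], [-1.04, 4.18], [0.21, 1.99], [-2.66, 2.66]. Speed limits (rad/s): [2.57, 2.57, 3.14, 3.14, 3.14, 3.14, 3.14].

INTERFACE

Orientations are given as a 3x3 rotation matrix whose columns are the frame's x, y, z axes.
In Python, from rig import * gives the robot as it stands. Calls block until the motion is done:
- movep(position, orientation): joint-space move of the TCP to a pose.
- move_l(position, attitude=None, feed=0.15, until_force=None): straight line of the TCP; attitude=None keeps the orientation; feed is the mean speed in m/s. With until_force (N) it stops when the force on the tool has changed by that much, and returns True; else False.
- move_joints(angles): joint-space move.
- command_gripper(opening, newtons=None): finger opening in m; newtons is the grip in N (None keeps the last); returns when the fingers have stopped.
- sleep(seconds).
- inverse_kinematics(position, orientation): joint angles nearest the present ones, or None.
- sense(): the state.
- camera(name): name is "side" or "top"; returns (picture, depth): 384x512x3 uint8, red, green, blue; 384x512 float32, m along the optical axis (not along the pixel's ray), 0 where there is no reading.
- camera_params(name): a dict with "K" (3x3 intrinsics, pixels), "position" and "rotation" of the camera in the world. Camera axes: x right, y down, z forward; pixel columns grow to the right and rows downward; lengths in m; the calibration is good to about 2 mm. A picture is of the moment at which its call begins. camera_params takes no time and is no camera call.
A pose or a line that the arm cannot do raises Unreachable and nothing moves.
- finish_job(): hands the job in, once; it reports no verdict.
The state is a dict: "time_s": time; "joint_pos": joint angles; "qd": joint speeds; "joint_efforts": joint torques, N m; "position": TCP position; "tcp_rot": TCP orientation; "wrist_force": force on the tool from outside, world axes, zero at the start; "ft_torque": the same for the moment, N m; "finger_gap": finger opening in m.
Only numpy, scipy, OpenCV 4.12 (cv2) and the standard library are available. Lean on these libraries where they do the work, as an engineer would, in place of code of your own. Each camera call takes 0.05 s, during which the arm holds its last target.

TASK

The soldering station on the lens-repair bench rocks because one of its rubber feet is gone. With the fingertips, push the wooden wedge, thin end first, in under the side of the housing at that corner until it is nipped firm but the station still stands level. Then press firmly down on top of the housing over that corner to feel that it no longer rocks, and leave the wedge in place; do not pinch or lift the wedge or the station, do not shift the station, and leave the other things on the bench where they are.

Things in the scene. Friction and masses are not known exactly. Their poses are not given: they have to be found in the camera images.
- station: Low grey soldering station, a loose box of 1.3 to 1.8 kg: 160 mm along own x, 190 mm along own y, flat underside 8 mm and top 58 mm above the bench. Origin at bench level under its middle, z up. The black front panel with a dial (16 mm proud) is its +x face. Rubber feet (8 mm high, 14 mm wide) at own (x, y) = (62, -77), (-62, 77), (-62, -77) mm; the one at (62, 77) is missing.
- bare_edge (a point): Lower edge of the station's +y side, 25 mm from its front face and 8 mm above the bench (an 8 mm gap, as the foot is missing here): the wedge goes in here along the station's own -y; within 20 mm either way along the edge serves as well. Axes as the station's.
- press_spot (a point): Point on the station's flat top near the corner over the missing foot, own (66, 82, 58) mm: where to press; a firm press of 6 to 10 N is the test. Unwedged, the box stands level on three feet, its weight near the middle, and 1 to 3 N here tips it 4 degrees until the housing meets the bench, this point sinking 6 mm; let go, it falls back. Well wedged, it gives under 1 mm. Axes as the station's.
- wedge: Loose wooden wedge, 25 to 40 g, flat on the bench beside the station's +y side, thin end towards it: 90 mm long (own x), 32 mm wide, 2 mm thick at the thin end (own +x), rising straight to 17 mm at the thick end (own -x). Origin at the middle of its underside, z up. 36 mm from the thin end it is 8 mm thick, so it jams with about 36 mm under the housing and 54 mm standing out.
- toe (a point): Middle of the wedge's thin end, at bench level. Axes as the wedge's. It slides on the bench at well under 1 N.
- heel (a point): Middle of the wedge's thick end face (32 mm wide, 17 mm high), 8.5 mm above the bench: where to push, along the wedge's own +x. The push climbs past 4 N within a few mm once the wedge bears on the housing, and it then stays jammed when let go; some 10 mm further it lifts the station out of level. Axes as the wedge's.
- lens: Bystander: black camera lens standing upright, 62 mm across, 75 mm high, in front of the station's front face. Origin at the middle of its underside.
- mount_ring: Bystander: flat aluminium ring, 60 mm across, 9 mm high, lying beyond the station's front-left corner. Origin at the middle of its underside.
- spray: Bystander: small clear spray bottle with a white pump, 34 mm across, 122 mm high, standing beside the station's rear left. Origin at the middle of its underside.
- driver: Bystander: screwdriver with a red handle, 150 mm long, lying along the station's right (-y) side.
Things that resemble listed ones, but are neither listed nor needed, are in the scene too. Several things have the shape of the wedge; the one meant has the colours described above.

How it is judged:
By the outcome, as a careful person would: the job done as asked, in the order asked, and still so for the second after the job is handed in, with the robot touching nothing.
It also fails if it takes over 48 s, if anything falls off the work surface, if the arm or the gripper's body presses on something with over 40 N, if the wrist force passes 120 N, or if a joint passes its speed limit or range.

## Working session

There is one attempt and no reset: what is moved stays moved. The work goes in short steps, each a Python script; the robot and the scene stay as the last script left them, time stands still between calls to the robot, and variables do not carry over. Pictures are saved under pics/ and viewed, and the job is handed in when it is done.

```bash
mkdir -p pics; ls; python3 - <<'E'
from rig import *
import cv2,numpy as np
for n in("side","top"):
    p,d=camera(n); cv2.imwrite(f"pics/{n}0.png",cv2.resize(p[:,:,::-1],None,fx=1.5,fy=1.5,interpolation=cv2.INTER_CUBIC)); np.savez(f"{n}0.npz",p=p,d=d)
    c=camera_params(n);print(n,c)
s=sense();print(s)
E
```

```text
pics
side {'K': array([[419.38883045,   0.        , 256.5365531 ],
       [  0.        , 419.38883045, 200.95474361],
       [  0.        ,   0.        ,   1.        ]]), 'position': array([ 0.56356743, -0.6673508 ,  0.66427474]), 'rotation': array([[ 0.99850863, -0.04152317,  0.03544487],
       [-0.05417614, -0.67345183,  0.73724323],
       [-0.00674227, -0.73806399, -0.67469703]])}
top {'K': array([[486.58188105,   0.        , 260.32597257],
       [  0.        , 486.58188105, 186.89679454],
       [  0.        ,   0.        ,   1.        ]]), 'position': array([ 0.49714432, -0.02498475,  1.20271253]), 'rotation': array([[-1.38790472e-02, -9.95721516e-01,  9.13566355e-02],
       [-9.99903037e-01,  1.39247363e-02, -1.37284800e-04],
       [-1.13541963e-03, -9.13496826e-02, -9.95818230e-01]])}
{'time_s': 0.1, 'joint_pos': array([-1.21993708,  0.46937704, -0.04861473,  1.53354055,  0.02409691,
        1.14100301, -0.08228842]), 'qd': array([ 2.63353547e-04, -2.27704456e-03,  9.50622634e-05, -3.37114077e-03,
        5.03362531e-04,  1.63049290e-03,  9.22370209e-05]), 'joint_efforts': array([ 1.69357532e-03, -5.11513674e+01, -4.62932198e-02, -2.38390732e+01,
        1.08470453e-02,  4.37353257e-03, -1.59391101e-05]), 'position': array([0.25000011, 0.62642972, 0.22066984]), 'tcp_rot': array([[-6.01267413e-04, -9.28774758e-01,  3.70644151e-01],
       [-1.63552131e-03,  3.70644636e-01,  9.28773320e-01],
       [-9.99998482e-01, -4.77552782e-05, -1.74188745e-03]]), 'wrist_force': array([ 0.04793606,  0.2711679 , -0.39920466]), 'ft_torque': array([-0.01914237, -0.04302406,  0.01578534]), 'finger_gap': 0.0857039980919037}
```

View pics/side0.png

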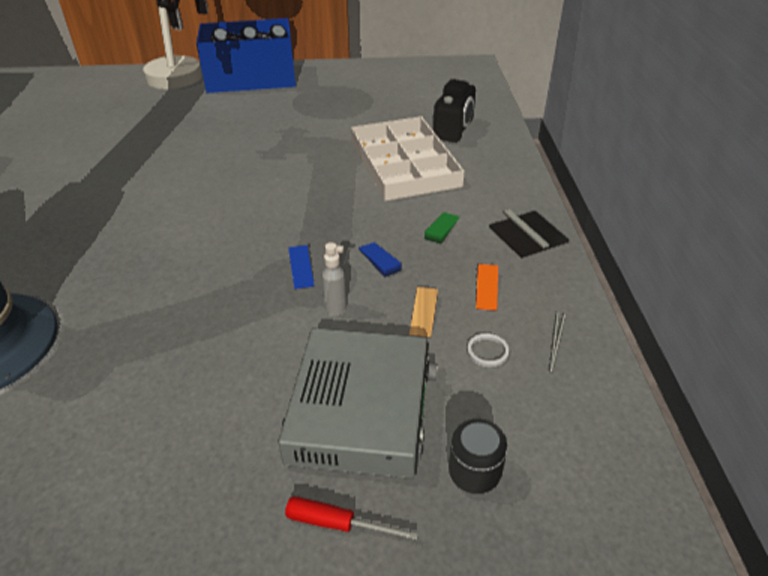

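View pics/top0.png

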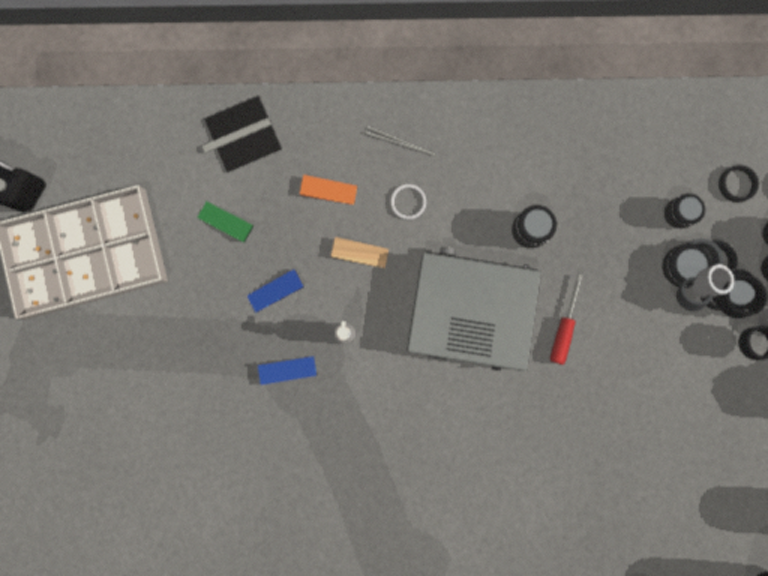

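The side view shows the wooden wedge at about (424,311) and the station top around (365,385), both in 1.5x pixels. In the top view they are at (359,251) and (475,310). The station's front faces world +x, with the lens at (535,225). The bare corner is at the top left of the station in the top view, beside the wedge. Next I'll measure.

```bash
cat > h.py <<'E'
import numpy as np,cv2
from rig import *
def ray(n,uv):
    c=camera_params(n);uv=np.atleast_2d(uv).astype(float)
    d=np.c_[uv,np.ones(len(uv))]@np.linalg.inv(c["K"]).T@c["rotation"].T
    return c["position"],d
def onplane(n,uv,z):
    o,d=ray(n,uv); return o+d*((z-o[2])/d[:,2])[:,None]
def tri(uvs,uvt):
    a,d=ray("side",uvs);b,e=ray("top",uvt);out=[]
    for i in range(len(d)):
        A=np.c_[d[i],-e[i]];s=np.linalg.lstsq(A,b-a,rcond=None)[0]
        p=a+s[0]*d[i];q=b+s[1]*e[i];out.append(np.r_[(p+q)/2,np.linalg.norm(p-q)])
    return np.array(out)
def cloud(n,d):
    c=camera_params(n);v,u=np.mgrid[:384,:512]
    r=np.stack([u,v,np.ones_like(u)],-1)@np.linalg.inv(c["K"]).T*d[...,None]
    return r@c["rotation"].T+c["position"]
E
python3 - <<'E'
from h import *
Q={}
for n in("side","top"):
    f=np.load(f"{n}0.npz");p,d=f["p"],f["d"];hsv=cv2.cvtColor(p,cv2.COLOR_RGB2HSV)
    P=cloud(n,d)
    h,s,v=[hsv[...,i].astype(int) for i in range(3)]
    m=((h>8)&(h<25)&(s>70)&(v>120)).astype(np.uint8)
    x,y=P[...,0],P[...,1]
    m&=((x>.4)&(x<.8)&(y>-.1)&(y<.4)&(d>0)).astype(np.uint8)
    k,l,st,ce=cv2.connectedComponentsWithStats(m)
    for i in range(1,k):
        if st[i,4]>60:
            q=P[l==i]; mm=(l==i).astype(np.uint8);c=cv2.findContours(mm,0,2)[0][0]
            print(n,"wood",st[i],hsv[l==i].mean(0),"zmax",q[:,2].max(),q[:,2].min(),q.mean(0))
            print(cv2.boxPoints(cv2.minAreaRect(c)))
            # per-pixel fit
    m=((P[...,2]>.045)&(P[...,2]<.07)&(x>.4)&(x<.75)&(y>-.35)&(y<.2)&(d>0)).astype(np.uint8)
    m=cv2.morphologyEx(m,cv2.MORPH_OPEN,np.ones((5,5)))
    k,l,st,ce=cv2.connectedComponentsWithStats(m)
    i=1+np.argmax(st[1:,4]);mm=(l==i).astype(np.uint8)
    q=P[l==i];print(n,"station",st[i],"medz",np.median(q[:,2]),q.mean(0))
    c=cv2.findContours(mm,0,2)[0][0]
    (cx,cy),(w,hh),a=cv2.minAreaRect((q[:,:2]*1000).astype(np.float32));print("xy rect mm",cx,cy,w,hh,a)
    ap=cv2.approxPolyDP(cv2.convexHull(c),6,True)[:,0];print("quad",ap.tolist())
    print(np.round(onplane(n,ap,.058),4))
E
```

```text
side wood [317 176  16  31 430] [ 11.80697674 221.54883721 215.37209302] zmax 0.018340473577484695 -0.0015665524933990982 [0.76094025 0.07350229 0.00916659]
[[316.78857 205.92104]
 [317.8739  175.53123]
 [332.07007 176.03825]
 [330.98474 206.42805]]
side wood [273 191  19  34 461] [ 16.88503254 140.11713666 191.35357918] zmax 0.01940794466948581 -0.0004949822045944297 [0.65523928 0.02409824 0.00951065]
[[272.67996 222.23997]
 [277.27994 190.03996]
 [291.55997 192.07997]
 [286.96    224.27998]]
side station [ 186  219  100   88 7089] medz 0.05809851019030465 [ 0.55332196 -0.16901769  0.05777476]
xy rect mm 554.9591674804688 -156.68295288085938 192.6407928466797 164.9712371826172 79.87986755371094
quad [[208, 219], [284, 226], [276, 306], [186, 297]]
[[ 0.4932 -0.0535  0.058 ]
 [ 0.6465 -0.0828  0.058 ]
 [ 0.6139 -0.2682  0.058 ]
 [ 0.4614 -0.2413  0.058 ]]
top wood [199 116  39  21 530] [ 11.00754717 159.0245283  201.59811321] zmax 0.021432026059272635 -0.004499517980453671 [0.76030196 0.07742131 0.00794405]
[[198.46068  129.44014 ]
 [201.35463  115.45268 ]
 [238.4561   123.128845]
 [235.56215  137.1163  ]]
top wood [221 158  38  20 499] [ 16.19438878 100.09418838 194.00200401] zmax 0.02206447090684316 -0.004117174815619018 [0.65441395 0.02654968 0.00818603]
[[219.92847 170.94344]
 [222.73212 157.48586]
 [258.8719  165.01497]
 [256.06824 178.47255]]
top station [ 272  168   88   79 5438] medz 0.05700946535908602 [ 0.55346833 -0.15546638  0.0569897 ]
xy rect mm 554.5858154296875 -156.00332641601562 190.23057556152344 162.02008056640625 80.00328826904297
quad [[282, 168], [359, 180], [350, 246], [272, 233]]
[[ 0.6464 -0.0771  0.058 ]
 [ 0.6153 -0.2587  0.058 ]
 [ 0.4606 -0.2327  0.058 ]
 [ 0.4934 -0.051   0.058 ]]
```

```bash
python3 - <<'E'
import numpy as np,cv2
a=np.load("side0.npz")["p"][185:335,175:325,::-1];b=np.load("top0.npz")["p"][140:260,200:380,::-1]
cv2.imwrite("pics/sc.png",cv2.resize(a,None,fx=4,fy=4,interpolation=cv2.INTER_CUBIC))
cv2.imwrite("pics/tc.png",cv2.resize(b,None,fx=4,fy=4,interpolation=cv2.INTER_CUBIC))
E
```

```text
(no output)
```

View pics/sc.png

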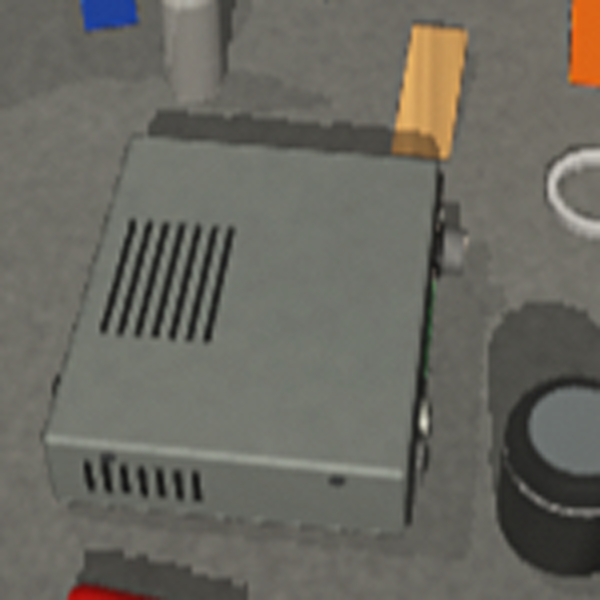

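View pics/tc.png

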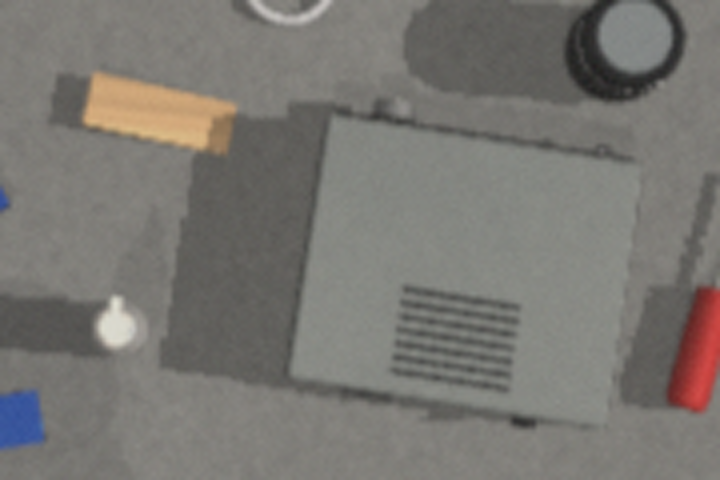

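```bash
python3 - <<'E'
from h import *
f=lambda a,o:(np.array(a,float)+.5)/4-.5+o
t=f([[93,72],[83,125]],[200,140]);s=f([[468,29],[413,26]],[175,185])
H=tri(s,t);print("heel top +x,-x corners (xyz,gap)\n",H.round(4))
tt=f([[93,72],[83,125],[237,103],[228,155]],[200,140])
h=onplane("top",tt[:2],.017);e=onplane("top",tt[2:],.002)
print(h.round(4),e.round(4))
hm,em=h.mean(0),e.mean(0);d=em-hm;print("len",np.linalg.norm(d[:2]),"yaw",np.degrees(np.arctan2(d[1],d[0])),"heel",hm,"toe",em)
# station in two views: same corners
S=np.array([[208,219],[284,226],[276,306],[186,297]],float);T=np.array([[272,233],[282,168],[359,180],[350,246]],float)
T[:, :]+=0
print("station corners tri",tri(S,T).round(4))
c=np.array([.5545,-.156]);a=np.radians(-9.9);R=np.array([[np.cos(a),-np.sin(a)],[np.sin(a),np.cos(a)]])
for w,p in(("h",hm),("t",em)): print(w,"in station",(R.T@(p[:2]-c)).round(4))
E
```

```text
heel top +x,-x corners (xyz,gap)
 [[0.6804 0.066  0.0172 0.0017]
 [0.6483 0.0725 0.0155 0.0026]]
[[0.6795 0.066  0.017 ]
 [0.6468 0.0724 0.017 ]] [[ 0.6611 -0.0223  0.002 ]
 [ 0.6287 -0.0163  0.002 ]]
len 0.09032155725527094 yaw -101.67063433630962 heel [0.66316139 0.06918088 0.017     ] toe [ 0.64489065 -0.01927343  0.002     ]
station corners tri [[ 4.931e-01 -5.110e-02  5.560e-02  4.000e-04]
 [ 6.472e-01 -7.740e-02  5.240e-02  1.000e-04]
 [ 6.156e-01 -2.610e-01  4.700e-02  1.600e-03]
 [ 4.600e-01 -2.345e-01  4.830e-02  5.000e-04]]
h in station [0.0683 0.2405]
t in station [0.0655 0.1502]
```

```bash
cat >> h.py <<'E'
C=np.array([.5545,-.156]);a=np.radians(-9.9);RS=np.array([[np.cos(a),-np.sin(a)],[np.sin(a),np.cos(a)]])
heel=np.array([.66316,.06918]);d=np.array([.64489-.66316,-.01927-.06918]);d/=np.linalg.norm(d)
x=np.array([0,0,-1.]);y=np.r_[-d,0];R=np.c_[x,y,np.cross(x,y)]
def tp(s,z): return np.r_[heel+d*(s-.011),z]   # push face at travel s past heel
E
python3 - <<'E'
from h import *
f=np.load("top0.npz")
print("spray",onplane("top",[[229,221]],.118),"lens",onplane("top",[[358,149]],.075),"ring",onplane("top",[[272,134.5]],.005))
for s,z in((-.03,.2),(-.03,.031),(.09,.031)):
    print(inverse_kinematics(tp(s,z),R))
command_gripper(0.0)
movep(tp(-.03,.12),R)
s=sense();print(s["time_s"],s["position"],s["wrist_force"],s["finger_gap"])
p,_=camera("side");cv2.imwrite("pics/side1.png",cv2.resize(p[:,:,::-1],None,fx=1.5,fy=1.5))
E
```

```text
spray [[0.52145772 0.04560001 0.118     ]] lens [[ 0.68657791 -0.25526085  0.075     ]] ring [[ 0.73795572 -0.05611326  0.005     ]]
[-0.57882484  0.53205827  0.52958784  1.56869944 -0.28877098  1.11963967
 -0.18651031]
[-0.53656275  0.71503601  0.46760234  1.69261997 -0.41086456  0.832968
 -0.0909167 ]
[-0.40736631  0.68167921  0.51237077  1.78016669 -0.44639075  0.79737867
  0.12340519]
3.2667 [0.67124899 0.11131671 0.12000609] [ 0.34035313 -0.19578586  0.21822708] 9.494745519367233e-05
```

View pics/side1.png

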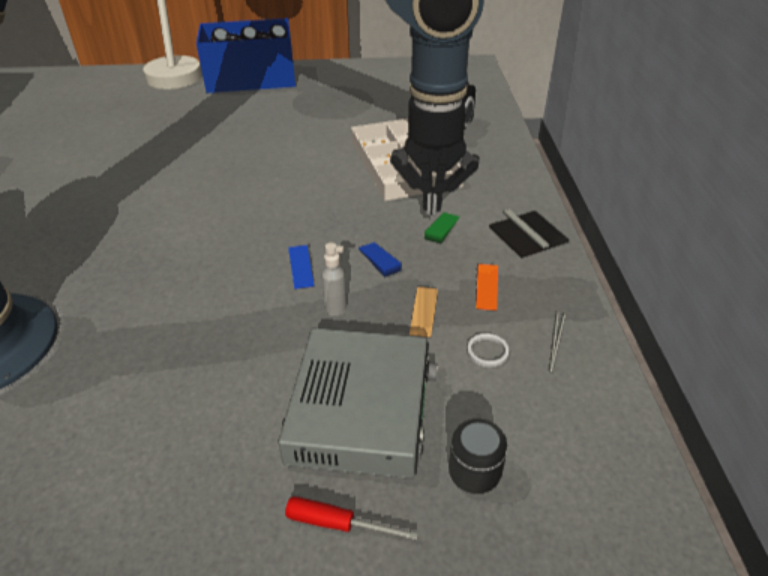

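The closed gripper is above and behind the wedge's heel, with its tip at (431,210), and the spray bottle is well clear at (335,285). Next I'll lower it and push.

```bash
python3 - <<'E'
from h import *
def st(l):
    s=sense();p=s["position"];print(l,round(s["time_s"],2),p.round(4),"s",round(float((p[:2]-heel)@d+.011),4),"F",s["wrist_force"].round(2),"Fd",round(float(s["wrist_force"][:2]@d),2))
move_l(tp(-.03,.031),feed=.1);st("down")
r=move_l(tp(.06,.031),feed=.05,until_force=4);print(r);st("coarse")
p,_=camera("side");cv2.imwrite("pics/side2.png",cv2.resize(p[180:330,150:350,::-1],None,fx=4,fy=4,interpolation=cv2.INTER_CUBIC))
p,_=camera("top");cv2.imwrite("pics/top2.png",cv2.resize(p[120:260,190:380,::-1],None,fx=4,fy=4,interpolation=cv2.INTER_CUBIC))
E
```

```text
down 4.36 [0.6721 0.1093 0.0318] s -0.0301 F [1.16 0.62 0.26] Fd -0.84
False
coarse 6.31 [0.6533 0.0216 0.031 ] s 0.0596 F [-0.43 -0.68 -0.11] Fd 0.75
```

View pics/side2.png

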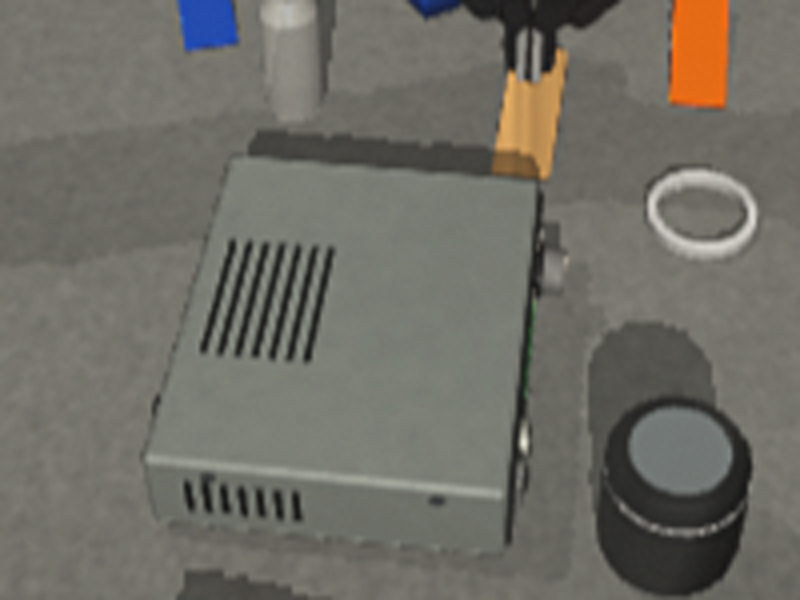

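View pics/top2.png

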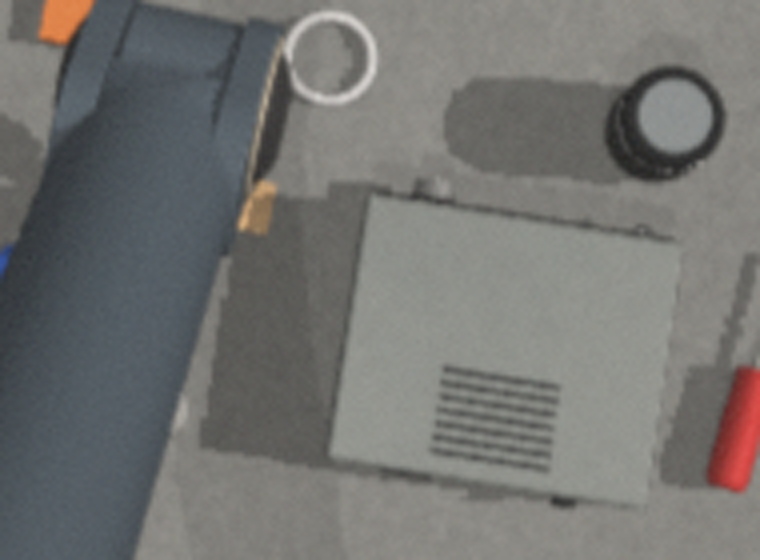

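```bash
python3 - <<'E'
from h import *
s=sense();print(s["position"],s["finger_gap"],s["tcp_rot"].round(3).tolist())
def proj(n,p):
    c=camera_params(n);q=c["K"]@(c["rotation"].T@(np.array(p)-c["position"]));return q[:2]/q[2]
p=s["position"]
for dz in(0,.006,.025): 
    q=proj("side",p-[0,0,dz]);print(dz,q,(q-[150,180])*4)
q=proj("side",np.r_[heel,.017]);print("old heel",(q-[150,180])*4)
pic,dep=camera("side");P=cloud("side",dep)
cv2.imwrite("pics/side3.png",cv2.resize(pic[150:270,220:360,::-1],None,fx=5,fy=5,interpolation=cv2.INTER_CUBIC))
hsv=cv2.cvtColor(pic,cv2.COLOR_RGB2HSV).astype(int)
m=(abs(hsv[...,0]-16)<5)&(hsv[...,1]>100)&(hsv[...,1]<180)&(P[...,0]>.58)&(P[...,0]<.72)&(P[...,1]<.15)&(P[...,1]>-.12)&(P[...,2]<.03)
q=P[m];print(len(q),q.mean(0),q.min(0),q.max(0))
E
```

```text
[0.65327166 0.02151483 0.03098575] 0.00011029245209799101 [[0.0, 0.202, 0.979], [0.0, 0.979, -0.202], [-1.0, 0.0, -0.0]]
0 [281.79866439 200.84978594] [527.19465754  83.39914375]
0.006 [281.70814785 202.8210336 ] [526.8325914   91.28413439]
0.025 [281.42657378 208.95308677] [525.70629514 115.81234707]
old heel [535.17827363  45.56181758]
384 [0.65405593 0.01521066 0.00797816] [ 0.63098993 -0.02306832 -0.00065782] [0.67974836 0.06549378 0.01929945]
```

View pics/side3.png

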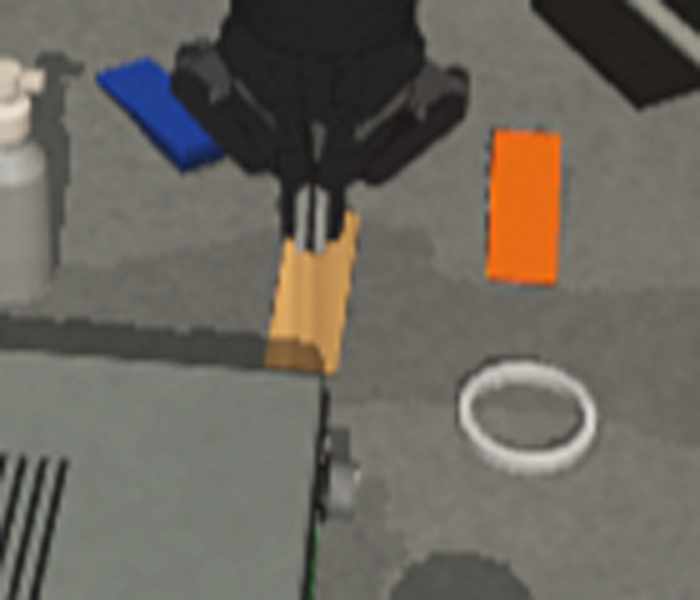

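```bash
python3 - <<'E'
from h import *
pic,dep=camera("side");P=cloud("side",dep)
for u in(279,281,282,284,286):
  for v in(190,194,196,198,199,200,202): print(u,v,P[v,u].round(4),pic[v,u])
print(sense()["wrist_force"],sense()["time_s"])
E
```

```text
279 190 [0.645  0.0129 0.071 ] [109 109 103]
279 194 [0.6454 0.0137 0.0587] [110 110 105]
279 196 [0.6455 0.0128 0.0538] [127 128 122]
279 198 [0.6456 0.0118 0.0487] [144 141 135]
279 199 [0.6455 0.011  0.0465] [145 138 129]
279 200 [0.6499 0.046  0.0115] [176 142 107]
279 202 [0.649  0.0374 0.0132] [196 146  84]
281 190 [0.649  0.0101 0.0732] [114 113 108]
281 194 [0.6499 0.0144 0.0579] [85 81 78]
281 196 [0.6495 0.01   0.056 ] [84 81 78]
281 198 [0.6501 0.0128 0.0476] [59 59 58]
281 199 [0.6498 0.0094 0.0477] [66 62 58]
281 200 [0.6544 0.0454 0.0118] [159 119  73]
281 202 [0.6536 0.0372 0.0131] [208 159  93]
282 190 [0.6514 0.0117 0.0717] [43 41 38]
282 194 [0.6517 0.0115 0.0603] [42 40 38]
282 196 [0.6518 0.0103 0.0556] [52 49 47]
282 198 [0.6521 0.0115 0.0486] [53 53 51]
282 199 [0.6522 0.0111 0.046 ] [56 54 53]
282 200 [0.6566 0.0443 0.0127] [119  91  61]
282 202 [0.6559 0.0373 0.0129] [194 147  85]
284 190 [0.6556 0.011  0.0721] [147 145 138]
284 194 [0.6558 0.0092 0.0622] [148 146 139]
284 196 [0.6562 0.0106 0.0551] [147 146 138]
284 198 [0.6564 0.0109 0.0489] [144 144 139]
284 199 [0.6564 0.0095 0.0472] [143 142 138]
284 200 [0.6613 0.0444 0.0124] [152 132 110]
284 202 [0.6608 0.0393 0.0108] [185 139  80]
286 190 [0.6607 0.0165 0.067 ] [40 38 37]
286 194 [0.6608 0.0137 0.0579] [34 33 33]
286 196 [0.6608 0.0122 0.0534] [25 27 30]
286 198 [0.6665 0.05   0.0132] [148 108  63]
286 199 [0.666  0.0456 0.0141] [196 147  85]
286 200 [0.6656 0.0419 0.0144] [196 148  86]
286 202 [0.6652 0.0375 0.0122] [193 147  87]
[ 0.82221927  0.30281615 -0.41903577] 6.5083
```

The fingertips show at about z = 0.045 in the depth image, not the 0.006 that the stated 25 mm tip offset implies. They passed over the wedge without moving it: its toe and heel are where they were. I'll back off behind the heel, then descend with a force guard and check the height.

```bash
python3 - <<'E'
from h import *
move_l(tp(-.03,.031),feed=.12)
f0=sense()["wrist_force"]
r=move_l(tp(-.03,.012),feed=.04,until_force=3)
s=sense();print(r,s["time_s"],s["position"],s["wrist_force"]-f0)
pic,dep=camera("side");P=cloud("side",dep)
cv2.imwrite("pics/side4.png",cv2.resize(pic[130:250,220:360,::-1],None,fx=5,fy=5,interpolation=cv2.INTER_CUBIC))
for u in range(280,296,2):
  col=P[140:215,u]; m=(abs(col[:,1]-.1)<.025)&(col[:,2]>.0)&(abs(col[:,0]-.672)<.03)
  if m.any(): i=np.where(m)[0]; print(u,[(int(j+140),col[j].round(4).tolist()) for j in i[-4:]])
E
```

```text
False 8.0333 [0.67144477 0.10925663 0.01182195] [ 1.27508973  0.01172937 -1.44046657]
280 [(187, [0.658, 0.1034, 0.0016]), (188, [0.6577, 0.1003, 0.0011]), (189, [0.6574, 0.0972, 0.0006]), (190, [0.6571, 0.0934, 0.0007])]
282 [(183, [0.6645, 0.1197, 0.0003]), (186, [0.6633, 0.1078, 0.0008]), (188, [0.6625, 0.0994, 0.0016]), (190, [0.662, 0.0938, 0.0])]
284 [(188, [0.6672, 0.0985, 0.0021]), (189, [0.6671, 0.0969, 0.0003]), (190, [0.6667, 0.0926, 0.0008]), (191, [0.6663, 0.0891, 0.0007])]
286 [(184, [0.6736, 0.1131, 0.0022]), (185, [0.6732, 0.1094, 0.0021]), (189, [0.6716, 0.0938, 0.0027]), (190, [0.6715, 0.0927, 0.0005])]
288 [(183, [0.6789, 0.1161, 0.0026]), (184, [0.6787, 0.1142, 0.001]), (189, [0.6763, 0.0932, 0.003]), (191, [0.676, 0.089, 0.0003])]
290 [(187, [0.6825, 0.1035, 0.0003]), (188, [0.6814, 0.0955, 0.0039]), (189, [0.6815, 0.0954, 0.0008]), (190, [0.6811, 0.0915, 0.001])]
292 [(189, [0.6859, 0.0924, 0.0032]), (191, [0.6853, 0.0869, 0.0016]), (192, [0.6852, 0.0849, 0.0002]), (193, [0.6847, 0.0811, 0.0004])]
294 [(190, [0.6907, 0.0911, 0.0008]), (192, [0.6898, 0.0835, 0.0012]), (193, [0.6891, 0.0786, 0.0023]), (194, [0.6888, 0.0755, 0.0019])]
```

View pics/side4.png

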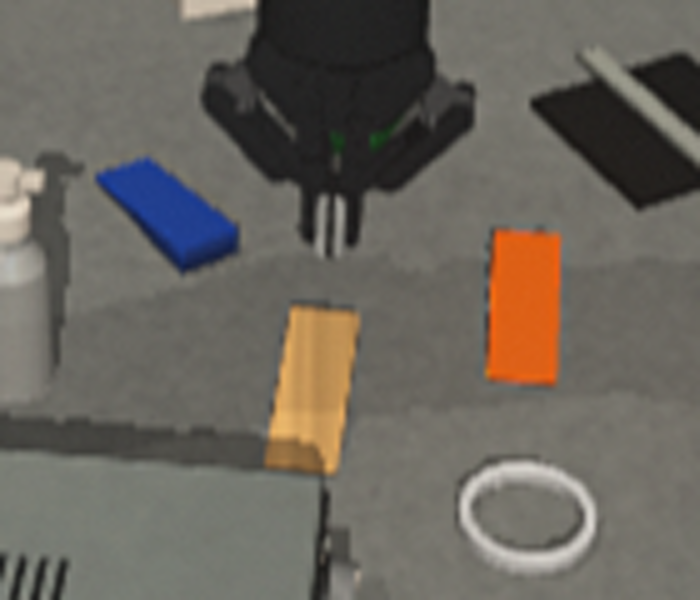

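```bash
python3 - <<'E'
from h import *
pic,dep=camera("side");P=cloud("side",dep)
for v in range(174,183): print(v,P[v,284].round(4),P[v,286].round(4))
r=move_l(tp(-.03,-.02),feed=.03,until_force=3)
s=sense();print(r,s["time_s"],s["position"],s["wrist_force"])
pic,dep=camera("side");P=cloud("side",dep)
cv2.imwrite("pics/side5.png",cv2.resize(pic[130:250,220:360,::-1],None,fx=5,fy=5,interpolation=cv2.INTER_CUBIC))
for v in range(178,194): print(v,P[v,284].round(4),P[v,286].round(4))
E
```

```text
174 [0.6657 0.0996 0.0447] [0.6706 0.1005 0.0437]
175 [0.666  0.101  0.0405] [0.6704 0.0979 0.0428]
176 [0.6658 0.0983 0.0397] [0.6706 0.0988 0.039 ]
177 [0.6661 0.1002 0.0351] [0.6708 0.0993 0.0356]
178 [0.6665 0.1016 0.0308] [0.6707 0.0979 0.0337]
179 [0.6663 0.0997 0.0293] [0.671  0.0986 0.03  ]
180 [0.6664 0.0997 0.0263] [0.6711 0.0989 0.0267]
181 [6.702e-01 1.270e-01 3.000e-04] [ 0.6753  0.1281 -0.0008]
182 [0.6698 0.1227 0.0007] [ 6.749e-01  1.239e-01 -5.000e-04]
True 8.8583 [ 0.67127614  0.10932758 -0.00951989] [-0.43684378 -0.23554371  4.67322062]
178 [0.6662 0.0998 0.0324] [0.6709 0.0989 0.0328]
179 [0.666  0.0976 0.0311] [0.671  0.0993 0.0295]
180 [0.6664 0.0993 0.0266] [0.6711 0.0984 0.0271]
181 [0.6666 0.1003 0.0227] [0.6711 0.0979 0.0244]
182 [0.6666 0.099  0.0206] [0.6717 0.1015 0.0183]
183 [0.6667 0.0991 0.0175] [0.6714 0.0983 0.0178]
184 [0.6671 0.1009 0.0127] [0.6717 0.0996 0.0136]
185 [0.6671 0.0999 0.0104] [0.6718 0.0993 0.0107]
186 [0.6671 0.0991 0.008 ] [0.672  0.0999 0.0071]
187 [0.6675 0.1016 0.0026] [0.6723 0.1006 0.0033]
188 [6.675e-01 1.004e-01 5.000e-04] [0.6722 0.0991 0.0014]
189 [0.667  0.0961 0.001 ] [0.6718 0.0959 0.0009]
190 [0.6667 0.0927 0.0007] [0.6712 0.0904 0.0025]
191 [ 0.5636 -0.6674  0.6643] [6.712e-01 8.920e-02 4.000e-04]
192 [0.663  0.0642 0.0194] [0.6683 0.0679 0.016 ]
193 [0.663  0.0629 0.0175] [0.6679 0.0646 0.0158]
```

View pics/side5.png

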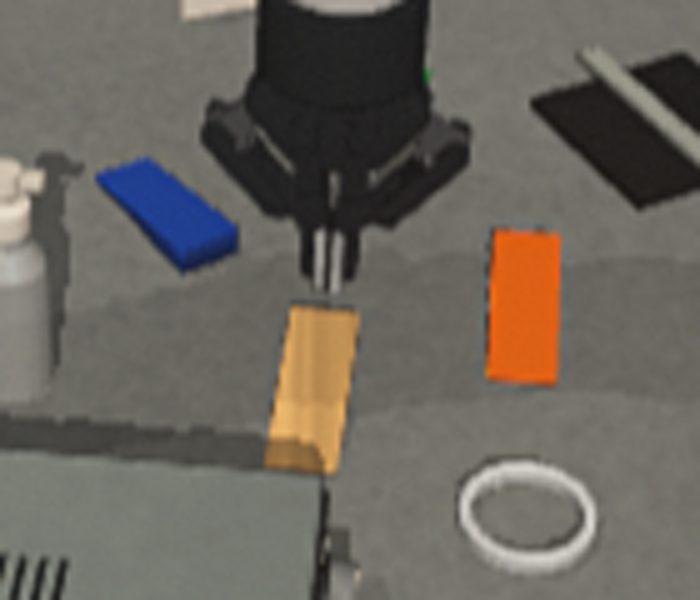

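The fingertips touched the bench at TCP z = -0.009, so they are about 9 mm behind the reported TCP. I'll use that measured offset and push with the tips about 6 mm above the bench.

```bash
cat >> h.py <<'E'
def st(l):
    s=sense();p=s["position"];print(l,round(s["time_s"],2),p.round(4),"s",round(float((p[:2]-heel)@d+.011),4),"F",s["wrist_force"].round(2),"Fd",round(float(s["wrist_force"][:2]@d),2))
E
python3 - <<'E'
from h import *
move_l(tp(-.03,-.003),feed=.05);st("up")
r=move_l(tp(.045,-.003),feed=.06,until_force=4);print(r);st("c1")
r=move_l(tp(.078,-.003),feed=.04,until_force=3);print(r);st("c2")
pic,dep=camera("side")
cv2.imwrite("pics/side6.png",cv2.resize(pic[180:300,200:340,::-1],None,fx=5,fy=5,interpolation=cv2.INTER_CUBIC))
E
```

```text
up 9.2 [ 0.6717  0.1093 -0.0028] s -0.03 F [0.5  0.25 0.2 ] Fd -0.35
False
c1 10.6 [ 0.6564  0.0365 -0.003 ] s 0.0443 F [-0.62  0.56 -0.13] Fd -0.43
False
c2 11.57 [ 0.6497  0.0039 -0.003 ] s 0.0776 F [ 0.12 -0.06  0.3 ] Fd 0.03
```

View pics/side6.png

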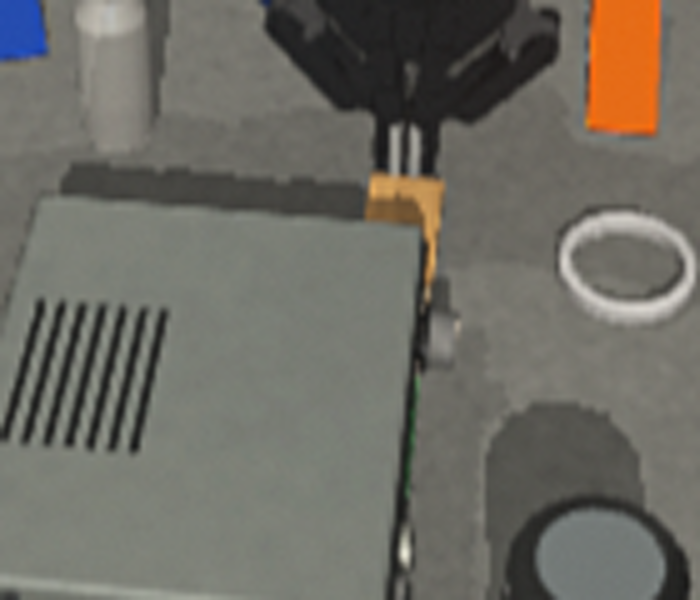

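```bash
python3 - <<'E'
from h import *
f=lambda a:(np.array(a,float)+.5)/5-.5+[200,180]
h=onplane("side",f([[368,175],[443,180]]),.017);e=onplane("side",f([[430,285]]),.006)
for p in np.r_[h,e]: print(p.round(4),(RS.T@(p[:2]-C)).round(4))
E
```

```text
[ 0.6319 -0.0069  0.017 ] [0.0506 0.1602]
[ 0.6646 -0.0121  0.017 ] [0.0837 0.1607]
[ 0.6538 -0.0641  0.006 ] [0.082  0.1076]
```

The wedge has moved straight and its toe is now about 25 mm under. It sits at station x of about 66 mm, within the ±20 mm band. Next is the slow final push.

```bash
python3 - <<'E'
from h import *
r=False;s=.0776
f0=sense()["wrist_force"]
r=move_l(tp(.1,-.003),feed=.012,until_force=5);print(r);st("fine")
sleep(.2);st("settled")
pic,dep=camera("side");P=cloud("side",dep)
cv2.imwrite("pics/side7.png",cv2.resize(pic[180:300,200:340,::-1],None,fx=5,fy=5,interpolation=cv2.INTER_CUBIC))
E
```

```text
True
fine 12.92 [ 0.6462 -0.0107 -0.0035] s 0.0926 F [0.72 0.21 0.05] Fd -0.35
settled 13.12 [ 0.6456 -0.0103 -0.0041] s 0.0924 F [ 0.29 -0.01  0.28] Fd -0.05
```

View pics/side7.png

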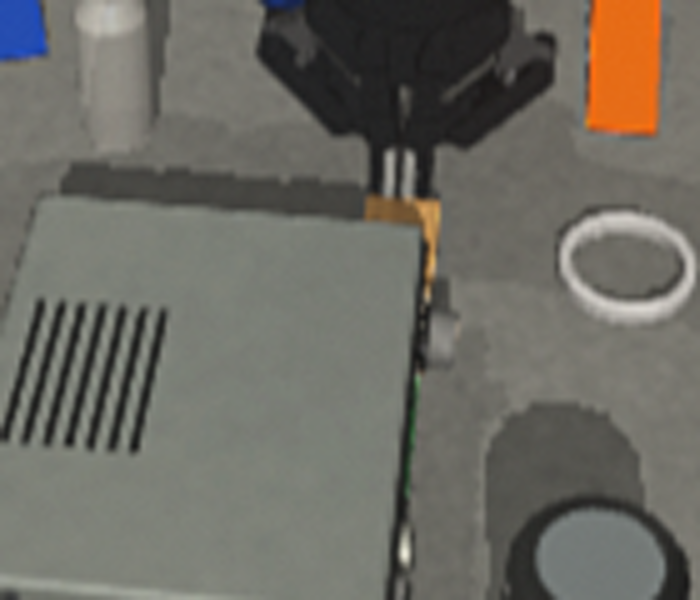

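```bash
python3 - <<'E'
from h import *
r=move_l(tp(.098,-.003),feed=.008,until_force=6);print(r);st("fine2")
E
```

```text
True
fine2 13.68 [ 0.6454 -0.0106 -0.0041] s 0.0927 F [-0.02  0.18 -0.01] Fd -0.18
```

The wedge is firm: the second push moved it only 0.3 mm, and about 37 mm is under, as expected. Next I'll back off and do the press test.

```bash
python3 - <<'E'
from h import *
move_l(tp(.0927-.02,-.003),feed=.06)
move_l(tp(.0927-.02,.11),feed=.15);st("up")
p=C+RS@[.065,.081];print(p)
move_l(np.r_[p,.11],feed=.12)
move_l(np.r_[p,.062],feed=.06);st("above")
r=move_l(np.r_[p,.035],feed=.01,until_force=2.5);print(r);st("touch")
pic,dep=camera("side")
cv2.imwrite("pics/side8.png",cv2.resize(pic[150:330,170:350,::-1],None,fx=3.3,fy=3.3,interpolation=cv2.INTER_CUBIC))
E
```

```text
up 15.06 [0.6498 0.0088 0.1091] s 0.0728 F [ 0.01  0.13 -0.08] Fd -0.13
[ 0.63245836 -0.08738154]
above 16.98 [ 0.6328 -0.0876  0.0623] s 0.1706 F [ 0.15 -0.5   0.5 ] Fd 0.46
True
touch 18.43 [ 0.6325 -0.0874  0.0484] s 0.1705 F [-1.04  1.36  3.82] Fd -1.12
```

View pics/side8.png

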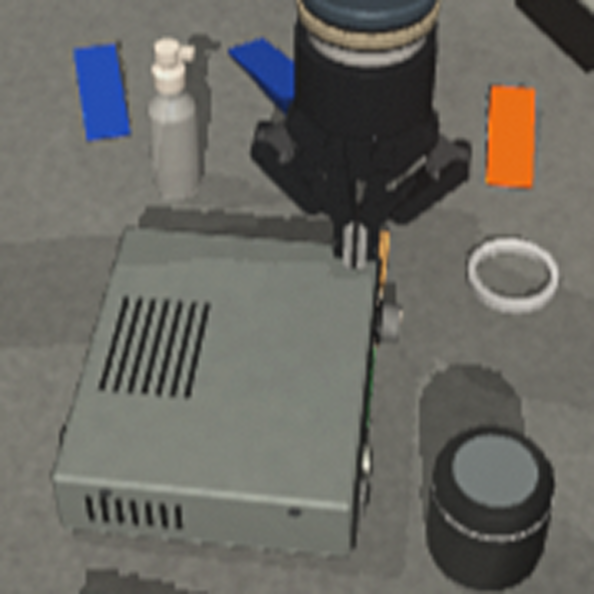

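```bash
python3 - <<'E'
from h import *
p=C+RS@[.065,.081]
sleep(.2);st("rest")
z=sense()["position"][2];f=np.mean([ (sleep(.02),sense()["wrist_force"][2])[1] for _ in range(5)]);print("mean Fz",f)
r=move_l(np.r_[p,z-.012],feed=.006,until_force=max(2,8-f));print(r)
for i in range(8):
    st("press");sleep(.05)
E
```

```text
rest 18.68 [ 0.6325 -0.0874  0.0484] s 0.1705 F [-1.39  0.83  6.56] Fd -0.53
mean Fz 5.858102568181581
True
press 19.13 [ 0.6325 -0.0874  0.0484] s 0.1705 F [-0.16  0.68  4.69] Fd -0.64
press 19.18 [ 0.6325 -0.0874  0.0484] s 0.1705 F [-0.66  0.03  3.97] Fd 0.1
press 19.23 [ 0.6325 -0.0874  0.0484] s 0.1705 F [-0.21  0.91  4.96] Fd -0.85
press 19.28 [ 0.6325 -0.0874  0.0484] s 0.1705 F [-0.67 -1.01  5.09] Fd 1.12
press 19.33 [ 0.6325 -0.0873  0.0484] s 0.1705 F [-0.92  0.32  5.36] Fd -0.12
press 19.38 [ 0.6325 -0.0874  0.0484] s 0.1705 F [-0.95  0.39  4.38] Fd -0.19
press 19.43 [ 0.6325 -0.0874  0.0484] s 0.1705 F [0.17 0.94 4.4 ] Fd -0.96
press 19.48 [ 0.6325 -0.0874  0.0484] s 0.1705 F [0.16 0.23 5.23] Fd -0.26
```

```bash
python3 - <<'E'
from h import *
p=C+RS@[.065,.081]
for k in range(14):
    z=.0484-.0002*k
    move_l(np.r_[p,z],feed=.01)
    v=[(sleep(.03),sense()["wrist_force"][2],sense()["position"][2]) for _ in range(8)]
    f=np.mean([a[1] for a in v]);print(round(z,4),"Fz",f.round(2),"z",np.mean([a[2] for a in v]).round(5))
    if f>7.4: break
sleep(.5);st("held")
E
```

```text
0.0484 Fz 4.03 z 0.04841
0.0482 Fz 5.19 z 0.04839
0.048 Fz 6.19 z 0.04836
0.0478 Fz 7.14 z 0.04833
0.0476 Fz 8.18 z 0.04832
held 22.62 [ 0.6325 -0.0874  0.0483] s 0.1706 F [-1.8   0.58  8.04] Fd -0.2
```

The press held about 8 N with only about 0.1 mm of give. Next I'll retreat and check.

```bash
python3 - <<'E'
from h import *
p=C+RS@[.065,.081]
move_l(np.r_[p,.15],feed=.12)
movep([.45,.42,.25],R);st("away")
for n in("side","top"):
    pic,d_=camera(n); np.savez(f"{n}9.npz",p=pic,d=d_)
    P=cloud(n,d_);x,y=P[...,0],P[...,1]
    m=((P[...,2]>.045)&(P[...,2]<.07)&(x>.4)&(x<.75)&(y>-.35)&(y<.2)&(d_>0)).astype(np.uint8)
    m=cv2.morphologyEx(m,cv2.MORPH_OPEN,np.ones((5,5)))
    k,l,s_,_=cv2.connectedComponentsWithStats(m);i=1+np.argmax(s_[1:,4]);q=P[l==i]
    A=np.c_[q[:,:2]-C,np.ones(len(q))];print(n,"plane slope/deg",np.degrees(np.linalg.lstsq(A,q[:,2],rcond=None)[0][:2]).round(2),cv2.minAreaRect((q[:,:2]*1000).astype(np.float32)))
    f=np.load(f"{n}0.npz");d0=f["d"];P0=cloud(n,d0);q0=P0[l==i];A=np.c_[q0[:,:2]-C,np.ones(len(q0))];print(" before slope",np.degrees(np.linalg.lstsq(A,q0[:,2],rcond=None)[0][:2]).round(2))
    img=np.hstack([pic[100:384,120:400,::-1],f["p"][100:384,120:400,::-1]]) if n=="side" else np.hstack([pic[50:290,100:400,::-1],f["p"][50:290,100:400,::-1]])
    cv2.imwrite(f"pics/{n}9.png",cv2.resize(img,None,fx=1.33,fy=1.33,interpolation=cv2.INTER_CUBIC))
E
```

```text
away 25.59 [0.451  0.4186 0.2499] s -0.2883 F [-0.21 -0.63 -0.31] Fd 0.66
side plane slope/deg [-0.17  0.54] ((554.8474731445312, -157.26441955566406), (190.36778259277344, 164.97393798828125), 79.88057708740234)
 before slope [  1.63 -18.37]
top plane slope/deg [-0.11  0.04] ((555.2950439453125, -156.26858520507812), (190.5057373046875, 163.7926788330078), 79.82136535644531)
 before slope [-7.81 11.86]
```

View pics/side9.png

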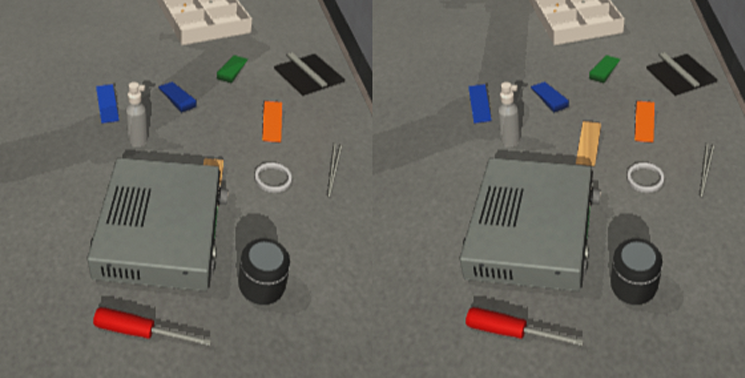

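View pics/top9.png

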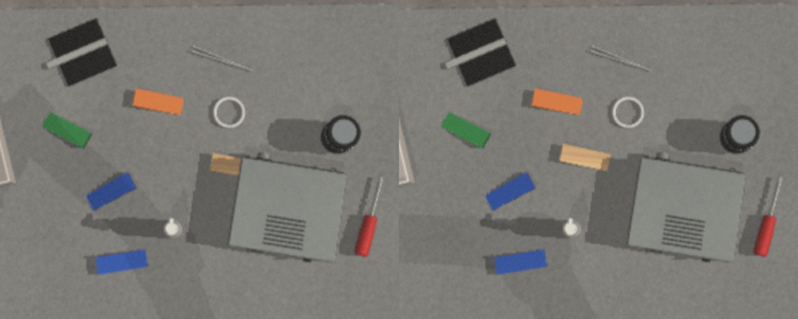

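In the after (left) and before (right) pairs, the wedge is under the housing at the bare corner: (213,168) in the side pair and (225,163) in the top pair. The station and the bystanders have not moved.

```bash
python3 -c "
from rig import *
print(finish_job())"
```

```text
the job is handed in; nothing more can be done
None
```

The wedge is jammed under the bare corner of the station, the press test showed no rocking, and I handed the job in at about 26 s of the 48 s allowed.

**Push:** With the gripper closed, I pushed the wooden wedge thin end first until the force had changed by 5 N. By then about 37 mm was under the housing, against the 36 mm expected. A second push to 6 N moved it only 0.3 mm more. It sits about 10 mm towards the front from the marked point, within the 20 mm allowed.

**Press:** I pressed on top over that corner at about 8 N and held it. The corner gave about 0.1 mm between 4 N and 8 N.

**Last checks:**
- **Level:** The top camera shows the station level to about 0.1°. The side camera's depth fit says 0.5°, which I put down to noise at the edges of the housing. My tilt figures from before the push were spoilt by outliers, so there is no good before/after comparison of tilt.
- **Position:** The station's measured centre changed by no more than 0.8 mm, which is within measuring error. The other things look unmoved in both views, and nothing was touching the robot.

**What disagreed:** The fingertips turned out to be about 9 mm behind the reported TCP, not 25 mm ahead as stated. My first push therefore passed over the wedge without touching it. I measured the real offset by touching the bench and used that from then on.

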